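Free the sample carrier from a wing nut of unknown thread hand

ROBOT

A 6-joint arm with a two-finger parallel gripper is mounted at the origin on a cart in front of the work surface, level with it; the furniture and walls round the work are solid. World frame = base frame: x ahead of the robot, y to its left, z up, the work surface at z = 0. Lengths are in m, angles in degrees, forces in N, time in s.
With the tool pointing down it reaches from about 0.35 to 0.875 m from the base axis. Payload 4.2 kg.
Tool frame: the origin (TCP) lies between the finger pads; the fingertips stand 8 mm ahead of it and the grasp point (between the pads) lies 11 mm behind it; z points along the fingers, y is the line along which they close (so a half turn about z gives the same grasp; the last joint's range is limited). The gripper opens to 87 mm and grips with 3 to 60 N. Pads are 19 mm wide; open, the fingers measure 117 mm over their backs; the gripper's body (75 mm by 190 mm) begins 51 mm behind the grasp point.
Start: joints at [91.307, 22.042, 0.453, 0, -68.411, -14.817], TCP at [0.146, 0.608, 0.196] pointing down, gripper open.
Joint ranges: [-179.83, 179.83], [-69.29, 118.12], [-61.27, 80.66], [-181.25, 117.63], [-171.15, -9.14], [-177.46, 177.46]. Speed limits (degrees/s): [159.86, 159.86, 180, 180, 180, 180].

INTERFACE

Orientations are given as a 3x3 rotation matrix whose columns are the frame's x, y, z axes.
In Python, from station import sense, capture, camera_model, finish_job, find_in gives the robot as it stands. The module is installed in compiled form; this text tells all that it offers.
- The arm moves only by the tool arm_command, never from a script. Its argument "motion" is a list of rows, each a list of 7 numbers: the finger opening in mm, from 0 to 87, then the shift along the tool's x, y, z in mm, then the turn, a rotation vector about the tool's x, y, z in rad. In form: [[jaw, dx, dy, dz, rx, ry, rz], ...]. A call has 1 to 8 rows; each row shifts and turns the commanded pose from where the row before left it, along the tool's axes as they then stand; what a row does not reach is not made up. A row lasts 1/10 s, in which the tool goes at most 50 mm and 8.59 degrees, less where a joint would pass 70% of its speed; a pose out of reach is approached as far as the arm can. A call with a gripper value outside its range is refused whole. The fingers move at their own pace and stop on an object; the grip force is fixed at half the most. Time passes only in rows, so rows that do not move let the fingers close. It gives the time, the measured TCP pose, the force, the opening and the grip force at its end, in the units of the state.
- sense(): the state, without advancing time (a new reading comes with each control period).
- capture(name): name is "scene" or "top" or "wrist"; returns the picture (480x640x3 uint8, red, green, blue); there is no depth.
- camera_model(name): a dict with "fx", "fy", "cx", "cy" (pixels), "R" (3x3) and "t" (3): a world point X has camera coordinates R X + t. Camera axes: x right, y down, z forward; pixel columns grow to the right and rows downward; lengths in m; the calibration is good to about 2 mm. The wrist camera is an equidistant fisheye: a pixel r from the principal point sees the ray r / f radians off the axis. A picture is of the moment at which its call begins: read the wrist's pose just before it. camera_model takes no time and is no camera call; for the wrist camera it gives the pose at the moment of the call.
- finish_job(): hands the job in; it is judged then, once.
Trained networks look in the newest picture that a camera, given by its name, has taken for a name from the list of things; names that differ only in an ending like _2 or _b are one class to them, and where a whole thing is asked for, a point or a joint stands for the part that bears it (a point fixed in the world has none). Each returns a list of dicts, best first, with "p" (0 to 1); they miss things now and then, are a little off and sometimes report something else, mostly with a low value. They report only what shows in the picture. A call takes as long as a camera call.
- find_in(target, camera): "location" ([row, column] in pixels, amid what is visible of it).
The state is a dict: "time_s": time; "joints": joint angles; "joint_velocities": joint speeds; "effort": joint torques, N m; "tcp_pos": TCP position; "ee_rot": TCP orientation; "wrist_force": force on the tool from outside, world axes, zero at the start; "moment": the same for the moment, N m; "gripper_width": opening from 0.0 (shut) to 1.0 (fully open); "gripper_force": force on a finger pad.
Only numpy, scipy, OpenCV 4.12 (cv2) and the standard library are available. Lean on these libraries where they do the work, as an engineer would, in place of code of your own. Each camera call takes 0.05 s, during which the arm holds its last target. There are 200 camera calls.

TASK

The sample carrier is clamped on the aluminium block by a black wing nut that is done up snug, and nobody knows whether its thread is left-handed or right-handed. Find out by feel which way it loosens, never straining it, back it off until its steel flange clears the lips of the carrier, then pull the carrier out by its orange handle and set it down flat in the white tray without dropping it. Leave the vials and the tweezers where they are.

Things in the scene. Friction and masses are not known exactly. Their poses are not given: they have to be found in the camera images.
- clamp_block: Fixed aluminium block 150 x 70 mm. Origin on its underside, amid its two rails; x along the rails, z up. The carrier lies 20 mm above the origin between the rails (gap 47 mm, rail tops 30 mm high). The nut's vertical stem, 10 mm thick, is at x = +40 mm, y = 0. The carrier comes out towards -x, the side near the robot, where the rails end at x = -70 mm.
- wing (a point): Centre of the black wing of the nut, on the stem axis, 62 mm above the worktop when tight; turns and rises with it. Wing: upright bar 56 mm long (x), 12 mm thick (y), from 24 mm below to 12 mm above this point; grasp across the 12 mm. Under it a 26 mm hub and a steel flange 36 mm across, its top 28 mm below this point. Nothing else within 65 mm of the axis is higher than 36 mm.
- nut_turn (a joint): Turn of the nut, rad; 0 = snug as found, + = counter-clockwise from above. Its hand differs from case to case and cannot be seen: right-hand loosens counter-clockwise (value grows), left-hand clockwise (value falls below 0). It turns up to 3.2 rad in the loosening direction against 0.25 to 0.35 N m of friction (0.3 to 0.5 N m to break loose); the other way it is blocked within 0.04 rad.
- nut_twist (a joint): Elastic twist of the wing against the flange (springy neck, 4 N m per rad), rad, + = counter-clockwise from above, 0 = no load. Up to 0.13 to break the nut loose, about 0.07 while it turns, more when it is blocked; beyond 0.28 (1.1 N m) the nut is strained, which must not happen.
- nut_rise (a joint): Rise of the nut, m, -0.0007 when snug; the same for either hand: about 3.5 mm per rad of loosening turn, so 6 mm after 2 rad, 7.5 mm after 2.4 rad, 10 mm after 3.2 rad. It is sprung down with 15 N and drops back if merely lifted. The flange clears the carrier's lips at 6 mm.
- sample_carrier: Loose forked plate, 0.1 to 0.21 kg, 137 x 44 x 8 mm, with a small brass sample disc. Origin: centre of its underside; x along it, z up; at the start its frame is the block's raised 20 mm. The slot for the stem opens to +x; two lips at its mouth, 6 mm high, catch behind the flange while the nut is tight (3 mm play). With the nut backed off, it can be lifted once pulled 50 mm towards -x.
- handle (a point): Centre of the carrier's orange handle: 52 mm from the carrier's origin towards its -x, 29 mm above its underside; frame as the carrier's. Upright bar 28 mm long (x), 12 mm thick (y), to 21 mm above and below this point; grasp across the 12 mm.
- tray: Fixed shallow white tray, outside 200 x 130 mm (x, y), walls 4 mm thick and 12 mm high, floor 4 mm thick. Origin: centre of its underside; z up.
- vial_cap_red: Bystander: glass vial 16 mm wide, 31 mm high, red cap, standing; origin at the centre of its foot.
- vial_cap_blue: Bystander: glass vial 20 mm wide, 38 mm high, blue cap, standing; origin at the centre of its foot.
- tweezers: Bystander: steel tweezers 128 mm long, lying; origin at the centre of the underside.

How it is judged:
By the outcome, as a careful person would: the job done as asked, in the order asked, and still so for the second after the job is handed in, with the robot touching nothing.
It also fails if it takes over 69 s, if anything falls off the work surface, if the arm or the gripper's body presses on something with over 40 N, if the wrist force passes 120 N, or if a joint passes its speed limit or range.

## Working session

There is one attempt and no reset: what is moved stays moved. The work goes in short steps, Python scripts to look and compute and a tool call to move; the robot and the scene stay as the last step left them, time stands still between calls to the robot, and variables do not carry over. Pictures are saved under pics/ and viewed, at most 13 in all, crops included, and the job is handed in when it is done.

Besides the shell and the picture viewer there is one more tool, called after "Call:" by a JSON object that holds its "fn" and its "kwargs", one argument or row to a line. arm_command: Moves the arm, as the interface text tells. Its arguments: {"type":"object","properties":{"motion":{"type":"array"}},"required":["motion"]}

```bash
mkdir -p pics; cat > h.py <<'E'
import numpy as np, cv2
from station import *
def ray(cam,rc,m=None):
    m=m or camera_model(cam); R=np.array(m["R"]);t=np.array(m["t"])
    x=(rc[1]-m["cx"])/m["fx"]; y=(rc[0]-m["cy"])/m["fy"]
    if cam=="wrist":
        r=np.hypot(x,y); d=np.array([np.sin(r)*x/max(r,1e-9),np.sin(r)*y/max(r,1e-9),np.cos(r)])
    else: d=np.array([x,y,1.])
    return -R.T@t, R.T@d
def at_z(cam,rc,z,m=None):
    o,d=ray(cam,rc,m); return o+d*(z-o[2])/d[2]
def proj(cam,X,m=None):
    m=m or camera_model(cam); p=np.array(m["R"])@np.array(X)+np.array(m["t"])
    if cam=="wrist":
        r=np.hypot(p[0],p[1]);th=np.arctan2(r,p[2]); return np.array([m["cy"]+m["fy"]*th*p[1]/r,m["cx"]+m["fx"]*th*p[0]/r])
    return np.array([m["cy"]+m["fy"]*p[1]/p[2],m["cx"]+m["fx"]*p[0]/p[2]])
def snap(cam,fn=None):
    im=capture(cam)
    if fn: cv2.imwrite("pics/"+fn,im[:,:,::-1])
    return im
E
python3 - <<'E'
from h import *
Z=dict(clamp_block=.02,wing=.062,handle=.049,sample_carrier=.028,tray=.004,vial_cap_red=.02,vial_cap_blue=.02,tweezers=.003)
for c in ("top","scene"):
    snap(c,c+"0.png")
    for n,z in Z.items():
        print(c,n,[(round(d["p"],2),np.round(d["location"]),np.round(at_z(c,d["location"],z),3)) for d in find_in(n,c)[:2]])
s=sense();print(s["time_s"],s["ee_rot"],s["tcp_pos"],s["wrist_force"])
E
```

```text
top clamp_block [(0.68, array([246., 322.]), array([ 0.612, -0.18 ,  0.02 ])), (0.4, array([246., 218.]), array([0.608, 0.035, 0.02 ]))]
top wing [(0.46, array([237., 322.]), array([ 0.624, -0.181,  0.062]))]
top handle [(0.92, array([267., 326.]), array([ 0.566, -0.19 ,  0.049]))]
top sample_carrier [(0.69, array([267., 327.]), array([ 0.568, -0.191,  0.028]))]
top tray [(0.97, array([278., 440.]), array([ 0.552, -0.427,  0.004]))]
top vial_cap_red [(0.64, array([184., 334.]), array([ 0.745, -0.203,  0.02 ]))]
top vial_cap_blue [(0.42, array([213., 401.]), array([ 0.684, -0.343,  0.02 ]))]
top tweezers [(0.64, array([259., 214.]), array([0.582, 0.046, 0.003]))]
scene clamp_block [(0.83, array([257., 318.]), array([ 0.611, -0.195,  0.02 ]))]
scene wing [(0.89, array([237., 322.]), array([ 0.622, -0.19 ,  0.062]))]
scene handle []
scene sample_carrier [(0.85, array([262., 290.]), array([ 0.558, -0.181,  0.028])), (0.35, array([239., 318.]), array([ 0.633, -0.163,  0.028]))]
scene tray [(0.82, array([372., 369.]), array([ 0.546, -0.429,  0.004])), (0.2, array([230., 378.]), array([ 0.76 , -0.19 ,  0.004]))]
scene vial_cap_red [(0.52, array([231., 378.]), array([ 0.745, -0.205,  0.02 ]))]
scene vial_cap_blue [(0.66, array([287., 403.]), array([ 0.693, -0.34 ,  0.02 ])), (0.44, array([240., 317.]), array([ 0.634, -0.156,  0.02 ]))]
scene tweezers [(0.57, array([197., 256.]), array([0.609, 0.041, 0.003]))]
0.9 [[ 9.72333621e-01 -2.33596508e-01 -4.53149076e-06]
 [-2.33596508e-01 -9.72333620e-01  5.96211518e-05]
 [-1.83334137e-05 -5.69131100e-05 -9.99999998e-01]] [0.14596243 0.60771222 0.19567097] [ 0.13734437 -0.3431856   0.0080537 ]
```

View pics/top0.png

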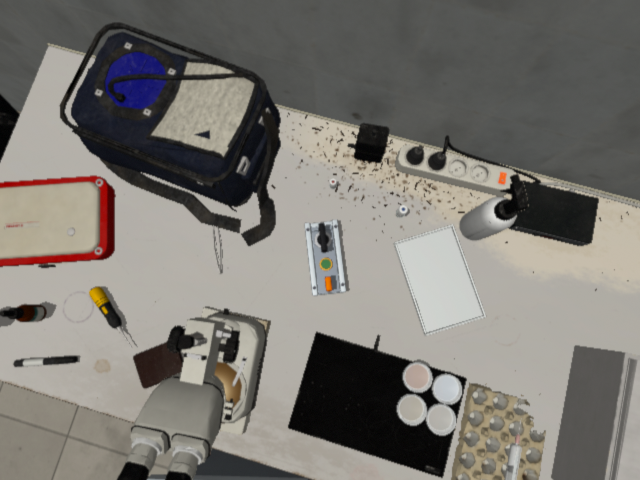

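View pics/scene0.png

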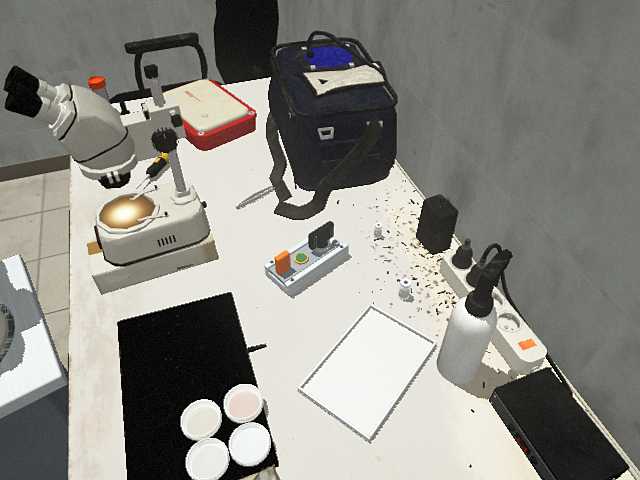

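The top view shows the block at rows 220–295, cols 305–348, with the wing near (237,322), the handle near (283,330), the tray near (278,440), the vials at (184,334) and (210,403), and the tweezers at (250,217). The scene view agrees. Next I refine the block pose by colour and plan the approach.

```bash
cat >> h.py <<'E'
def orange(im): 
    h=cv2.cvtColor(im,cv2.COLOR_RGB2HSV); return (h[...,0]>5)&(h[...,0]<19)&(h[...,1]>180)&(h[...,2]>150)
def cent(mask,c,rad):
    r,k=np.nonzero(mask); s=(abs(r-c[0])<rad)&(abs(k-c[1])<rad); return np.array([r[s].mean(),k[s].mean()]),s.sum()
def tri(obs):
    A=np.zeros((3,3));b=np.zeros(3);
    for o,d in obs: d=d/np.linalg.norm(d);P=np.eye(3)-d@np.eye(3)@d*0-np.outer(d,d);A+=P;b+=P@o
    return np.linalg.solve(A,b)
E
python3 - <<'E'
from h import *
T=cv2.imread("pics/top0.png")[:,:,::-1];S=cv2.imread("pics/scene0.png")[:,:,::-1]
a,n=cent(orange(T),(283,330),15);b,m=cent(orange(S),(262,282),18)
H=tri([ray("top",a),ray("scene",b)]);print("handle",a,n,b,m,H,at_z("top",a,.06))
bl=lambda im:im.max(2)<70
a,n=cent(bl(T),(237,323),18);b,m=cent(bl(S),(236,321),18)
W=tri([ray("top",a),ray("scene",b)]);print("wing",a,n,b,m,W,at_z("top",a,.065))
print("yaw",np.degrees(np.arctan2(*(W-H)[1::-1])))
# block silhouette in top, tray
g=cv2.cvtColor(T,cv2.COLOR_RGB2GRAY); m=T.min(2)
ms=(T.min(2)>222).astype(np.uint8);ms[:215]=0;ms[340:]=0;ms[:,:385]=0;ms[:,495:]=0
n,l,st,c=cv2.connectedComponentsWithStats(ms);i=1+st[1:,4].argmax();print(st[i])
r=cv2.minAreaRect(np.argwhere(l==i)[:,::1].astype(np.float32));bx=cv2.boxPoints(r)
P=[at_z("top",q,.012) for q in bx];print("tray",np.round(P,3),np.mean(P,0))
E
```

```text
handle [283.53333333 328.04      ] 75 [259.75700935 280.39252336] 107 [ 0.53221381 -0.19362154  0.060119  ] [ 0.53268174 -0.19383084  0.06      ]
wing [237.84615385 322.89423077] 208 [235.73508353 320.86634845] 419 [ 0.62394509 -0.18261485  0.05806714] [ 0.62189165 -0.18223171  0.065     ]
yaw 6.8421185414911205Traceback (most recent call last):
  File "<stdin>", line 12, in <module>
ValueError: attempt to get argmax of an empty sequence
```

```bash
python3 - <<'E'
from h import *
T=cv2.imread("pics/top0.png")[:,:,::-1]
pr=[("eyeA",(471,130),(78,18)),("eyeA2",(471,130),(108,15)),("eyeB",(471,175),(108,15)),("post",(338,178),(70,152)),("bagcorner",(203,240),(180,385)),("bagtop",(115,275),(95,395)),("bagtopL",(150,80),(48,275)),("baghandle",(45,140),(30,320))]
for n,a,b in pr:
    X=tri([ray("top",a),ray("scene",b)]);print(n,X.round(3),np.round(proj("top",X)-a),np.round(proj("scene",X)-b))
for q in [(225,397),(226,450),(317,484),(333,427)]: print("tray",at_z("top",q,.012).round(4))
for q in [(222,306),(220,339),(291,347),(294,314)]: print("blk",at_z("top",q,.03).round(4))
print(ray("top",(240,320))[0],ray("scene",(240,320))[0])
print(T[278,440],T[330,380])
E
```

```text
eyeA [0.284 0.039 0.373] [ 6. -3.] [1. 6.]
eyeA2 [0.265 0.06  0.323] [ 7. -3.] [1. 7.]
eyeB [ 0.27  -0.006  0.352] [13. -4.] [ 1. 12.]
post [ 0.445 -0.006  0.358] [-1.  0.] [-0. -1.]
bagcorner [ 0.756 -0.073  0.063] [-31.  30.] [ -2. -42.]
bagtop [ 0.813 -0.113  0.246] [-11.   7.] [  3. -11.]
bagtopL [0.753 0.21  0.233] [-10.   6.] [ 1. -9.]
baghandle [0.859 0.114 0.292] [17. -6.] [-5. 12.]
tray [ 0.6602 -0.3363  0.012 ]
tray [ 0.6599 -0.4467  0.012 ]
tray [ 0.4737 -0.5103  0.012 ]
tray [ 0.4397 -0.3949  0.012 ]
blk [ 0.66   -0.1464  0.03  ]
blk [ 0.6653 -0.2144  0.03  ]
blk [ 0.5201 -0.2322  0.03  ]
blk [ 0.5129 -0.166   0.03  ]
[ 0.48371738 -0.19195988  0.92645524] [ 0.25858679 -0.71379543  0.69666819]
[204 207 204] [177 173 166]
```

Call:
{"fn": "arm_command", "kwargs": {
  "motion": [
    [87,0,0,-45,0,0,0],
    [87,0,0,-45,0,0,0],
    [87,0,0,-45,0,0,0],
    [87,0,0,-45,0,0,0],
    [87,0,0,-45,0,0,0.1]
  ]
}}

```text
time_s: 1.4
tcp_pos: [0.146, 0.6072, 0.4229]
ee_rot: [[0.943, -0.332, 0.0], [-0.332, -0.943, 0.001], [-0.0, -0.001, -1.0]]
wrist_force: [-0.2, 1.4, 0.7]
gripper_width: 1.004
gripper_force: 0.0
```

```bash
cat >> h.py <<'E'
from scipy.spatial.transform import Rotation as Ro
def st():
    s=sense();R=np.array(s["ee_rot"]);print("t %.2f"%s["time_s"],"tcp",np.round(s["tcp_pos"],4),"yaw_x %.2f"%np.degrees(np.arctan2(R[1,0],R[0,0])),"tilt",R[2,:2].round(4),"j",np.round(s["joints"],1),"F",np.round(s["wrist_force"],1),"M",np.round(s["moment"],2),"w %.4f"%(s["gripper_width"]*87),"gf",np.round(s["gripper_force"],1))
    return s
def shift(X):
    "tool-axes shift (mm) from present pose to world point X"
    s=sense();return (np.array(s["ee_rot"]).T@(np.array(X)-s["tcp_pos"])*1000).round(1)
E
python3 - <<'E'
from h import *
s=st()
p=np.array(s["tcp_pos"]);a0=np.arctan2(p[1],p[0]);r0=np.hypot(*p[:2]);a1=np.arctan2(-.183,.623);N=26
R=np.array(s["ee_rot"]); y=np.arctan2(R[1,0],R[0,0]);dy=(np.radians(-173.2)-y)/N;print(a0,r0,dy)
for i in range(N):
    A,B=[np.array([np.cos(a),np.sin(a)])*r for a,r in [(a0+(a1-a0)*k/N,r0+(.649-r0)*k/N) for k in (i,i+1)]]
    d=B-A;c,sn=np.cos(y+dy*i),np.sin(y+dy*i)
    print(i,round(1000*(c*d[0]+sn*d[1])),round(1000*(sn*d[0]-c*d[1])),end="; ")
E
```

```text
t 1.40 tcp [0.146  0.6072 0.4229] yaw_x -19.38 tilt [-0.0002 -0.0007] j [ 91.3  19.3  27.8   0.  -98.5 -20.7] F [-0.2  1.4  0.7] M [ 0.14  0.01 -0.  ] w 87.3809 gf 0.0
1.3348376361440548 0.6244886306144344 -0.10325749796315531
0 39 -4; 1 39 -5; 2 38 -7; 3 38 -8; 4 38 -10; 5 38 -12; 6 37 -13; 7 37 -15; 8 36 -16; 9 35 -18; 10 35 -19; 11 34 -21; 12 33 -22; 13 32 -23; 14 31 -25; 15 30 -26; 16 29 -27; 17 28 -28; 18 27 -30; 19 26 -31; 20 25 -32; 21 23 -33; 22 22 -34; 23 21 -35; 24 19 -36; 25 18 -36;
```

Call:
{"fn": "arm_command", "kwargs": {
  "motion": [
    [87,39,-4,0,0,0,0.103],
    [87,39,-5,0,0,0,0.103],
    [87,38,-7,0,0,0,0.103],
    [87,38,-8,0,0,0,0.103],
    [87,38,-10,0,0,0,0.103],
    [87,38,-12,0,0,0,0.103],
    [87,37,-13,0,0,0,0.103],
    [87,37,-15,0,0,0,0.103]
  ]
}}

```text
time_s: 2.2
tcp_pos: [0.4261, 0.469, 0.4203]
ee_rot: [[0.396, -0.918, -0.0], [-0.918, -0.396, -0.0], [0.0, 0.0, -1.0]]
wrist_force: [1.0, 0.3, 0.3]
gripper_width: 0.999
gripper_force: 0.0
```

Call:
{"fn": "arm_command", "kwargs": {
  "motion": [
    [87,36,-16,0,0,0,0.103],
    [87,35,-18,0,0,0,0.103],
    [87,35,-19,0,0,0,0.103],
    [87,34,-21,0,0,0,0.103],
    [87,33,-22,0,0,0,0.103],
    [87,32,-23,0,0,0,0.103],
    [87,31,-25,0,0,0,0.103],
    [87,30,-26,0,0,0,0.103]
  ]
}}

```text
time_s: 3.0
tcp_pos: [0.6077, 0.2126, 0.4203]
ee_rot: [[-0.405, -0.914, -0.0], [-0.914, 0.405, -0.0], [0.0, 0.0, -1.0]]
wrist_force: [0.3, -0.0, 0.3]
gripper_width: 1.0
gripper_force: 0.0
```

Call:
{"fn": "arm_command", "kwargs": {
  "motion": [
    [87,29,-27,0,0,0,0.103],
    [87,28,-28,0,0,0,0.103],
    [87,27,-30,0,0,0,0.103],
    [87,26,-31,0,0,0,0.103],
    [87,25,-32,0,0,0,0.103],
    [87,23,-33,0,0,0,0.103],
    [87,22,-34,0,0,0,0.103],
    [87,21,-35,0,0,0,0.103]
  ]
}}

```text
time_s: 3.8
tcp_pos: [0.6446, -0.1042, 0.4203]
ee_rot: [[-0.946, -0.324, -0.0], [-0.324, 0.946, 0.0], [0.0, 0.0, -1.0]]
wrist_force: [-0.1, -0.2, 0.2]
gripper_width: 0.999
gripper_force: 0.0
```

Call:
{"fn": "arm_command", "kwargs": {
  "motion": [
    [87,19,-36,0,0,0,0.103],
    [87,18,-36,0,0,0,0.103],
    [87,0,0,45,0,0,0],
    [87,0,0,45,0,0,0],
    [87,0,0,45,0,0,0],
    [87,0,0,45,0,0,0],
    [87,0,0,30,0,0,0],
    [87,0,0,0,0,0,0]
  ]
}}

```text
time_s: 4.6
tcp_pos: [0.626, -0.1814, 0.2051]
ee_rot: [[-0.992, -0.127, -0.011], [-0.127, 0.992, 0.002], [0.011, 0.003, -1.0]]
wrist_force: [-0.5, 0.1, -1.1]
gripper_width: 0.998
gripper_force: 0.0
```

```bash
python3 - <<'E'
from h import *
st(); print(camera_model("wrist"))
m=camera_model("wrist")
snap("wrist","w1.png"); print(shift([.623,-.183,.21]))
for n,z in (("wing",.07),("handle",.06),("clamp_block",.03)):
    print(n,[(round(d["p"],2),np.round(d["location"]),at_z("wrist",d["location"],z,m).round(4)) for d in find_in(n,"wrist")[:2]])
print("expected px",proj("wrist",[.623,-.183,.074],m),proj("wrist",[.532,-.194,.070],m))
E
```

```text
t 4.60 tcp [ 0.626  -0.1814  0.2051] yaw_x -172.71 tilt [0.0106 0.0034] j [ -2.   24.7   6.   -0.1 -72.  -80.7] F [-0.5  0.1 -1.1] M [ 0.05 -0.12  0.  ] w 86.8493 gf 0.0
{'fx': 371.64829954431775, 'fy': 371.64829954431775, 'cx': 320.22308188425336, 'cy': 242.43778888642208, 'R': array([[-0.12770074,  0.99180804,  0.00305436],
       [ 0.95614737,  0.12228965,  0.26613426],
       [ 0.26358058,  0.03690596, -0.96393113]]), 't': array([ 0.26036721, -0.60962953,  0.24264695])}
[ 5.3 -0.2 -1. ]
wing [(0.61, array([221., 317.]), array([ 0.6219, -0.1857,  0.07  ]))]
handle [(0.62, array([158., 318.]), array([ 0.5662, -0.1922,  0.06  ]))]
clamp_block [(0.91, array([206., 324.]), array([ 0.614 , -0.1802,  0.03  ]))]
expected px [223.64968955 319.69765683] [119.28139992 320.49418538]
```

View pics/w1.png

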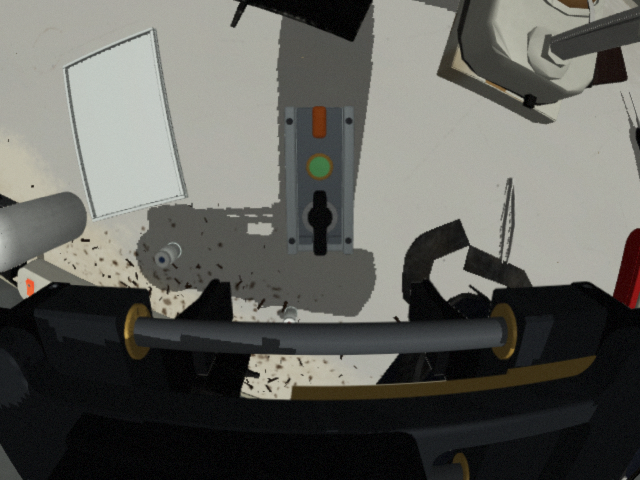

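The wrist view shows the wing at about (223,320), the handle at (122,320) and the tray at upper left, close to the predictions. I'll refine the yaw and centre by mask.

```bash
python3 - <<'E'
from h import *
m=camera_model("wrist"); im=cv2.imread("pics/w1.png")[:,:,::-1]
mk=(im.max(2)<45); mk[:185]=0;mk[260:]=0;mk[:,:305]=0;mk[:,336:]=0
r,k=np.nonzero(mk); 
P=np.array([at_z("wrist",q,.074,m) for q in zip(r,k)])[:,:2]
q=cv2.minAreaRect((P*1000).astype(np.float32));print("wing",q,len(r)); print(r.min(),r.max(),k.min(),k.max())
o,n=cent(orange(im),(122,320),22);H=at_z("wrist",o,.068,m);print("handle",o,n,H)
# top edge rail corners / screws
for a in [(107,286),(107,354),(250,287),(250,353)]: print(at_z("wrist",a,.03,m).round(4))
c=np.mean([at_z("wrist",a,.03,m) for a in [(107,286),(107,354),(250,287),(250,353)]],0);print(c)
# tray
for a in [(67,65),(29,154),(194,186),(218,92)]: print("tray",at_z("wrist",a,.012,m).round(4))
E
```

```text
wing ((631.4544677734375, -184.42530822753906), (60.863609313964844, 20.875598907470703), 7.401988983154297) 1029
190 255 308 331
handle [nan nan] 0 [nan nan nan]
[ 0.5285 -0.2313  0.03  ]
[ 0.5199 -0.1647  0.03  ]
[ 0.675  -0.2135  0.03  ]
[ 0.666  -0.1445  0.03  ]
[ 0.59735659 -0.18852249  0.03      ]
tray [ 0.4857 -0.5183  0.012 ]
tray [ 0.4459 -0.3946  0.012 ]
tray [ 0.6312 -0.334   0.012 ]
tray [ 0.6727 -0.4627  0.012 ]h.py:24: RuntimeWarning: Mean of empty slice.
  r,k=np.nonzero(mask); s=(abs(r-c[0])<rad)&(abs(k-c[1])<rad); return np.array([r[s].mean(),k[s].mean()]),s.sum()
  ret = ret.dtype.type(ret / rcount)
```

Call:
{"fn": "arm_command", "kwargs": {
  "motion": [
    [87,0,0,0,0,0,0],
    [87,0,0,0,0,0,0]
  ]
}}

```text
time_s: 5.0
tcp_pos: [0.6299, -0.1821, 0.2125]
ee_rot: [[-0.992, -0.128, 0.003], [-0.128, 0.992, -0.0], [-0.003, -0.001, -1.0]]
wrist_force: [-0.1, -0.1, 0.1]
gripper_width: 0.996
gripper_force: 0.0
```

```bash
python3 - <<'E'
from h import *
st();m=camera_model("wrist");im=snap("wrist","w2.png");print(-np.array(m["R"]).T@m["t"])
T=cv2.imread("pics/top0.png")[:,:,::-1]
# predicted outline for hypothesised block pose, overlay on zoomed crops
def pts(x,y,yaw):
    c,s=np.cos(yaw),np.sin(yaw);f=lambda a,b,z:[x+c*a-s*b,y+s*a+c*b,z]
    return [[f(40-28,-6,.074),f(68,-6,.074),f(68,6,.074),f(12,6,.074)],[f(-66,-6,.07),f(-38,-6,.07),f(-38,6,.07),f(-66,6,.07)],[f(-75,-35,.03),f(75,-35,.03),f(75,35,.03),f(-75,35,.03)]]
def pts(x,y,yaw):
    c,s=np.cos(yaw),np.sin(yaw);f=lambda a,b,z:[x+(c*a-s*b)/1000,y+(s*a+c*b)/1000,z]
    return [[f(12,-6,.074),f(68,-6,.074),f(68,6,.074),f(12,6,.074)],[f(-66,-6,.07),f(-38,-6,.07),f(-38,6,.07),f(-66,6,.07)],[f(-75,-35,.03),f(75,-35,.03),f(75,35,.03),f(-75,35,.03)]]
out=[]
for cam,I,(r0,c0,h,w),mm in (("wrist",im,(90,260,180,130),m),("top",T,(210,290,95,70),camera_model("top"))):
    z=540/h; C=cv2.resize(np.ascontiguousarray(I[r0:r0+h,c0:c0+w]),None,fx=z,fy=z,interpolation=cv2.INTER_CUBIC)
    for P in pts(.5855,-.1876,np.radians(7.2)):
        q=np.array([[(p[1]-c0+.5)*z,(p[0]-r0+.5)*z] for p in [proj(cam,X,mm) for X in P]],np.int32)
        cv2.polylines(C,[q],True,(255,0,255),1)
    out.append(C)
o=np.hstack(out);print(o.shape);cv2.imwrite("pics/ov.png",o[:,:,::-1])
E
```

```text
t 5.00 tcp [ 0.6299 -0.1821  0.2125] yaw_x -172.67 tilt [-0.0031 -0.0007] j [ -2.   24.4   6.6   0.  -72.  -80.7] F [-0.1 -0.1  0.1] M [ 0.04 -0.13 -0.01] w 86.6258 gf 0.0
[ 0.5533963  -0.19293907  0.40169691]
(540, 788, 3)
```

View pics/ov.png

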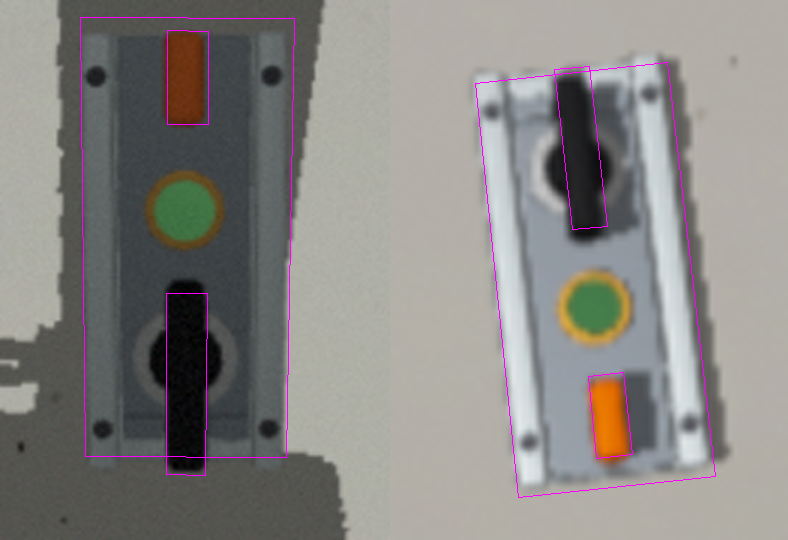

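Overlay agrees within about 2 mm: wing axis near (0.626, −0.183) and yaw 7.2°. Descending to grasp the wing.

Call:
{"fn": "arm_command", "kwargs": {
  "motion": [
    [60,3.9,0,40,0,0,0],
    [50,0,0,40,0,0,0],
    [45,0,0,35,0,0,0],
    [40,0,0,30,0,0,0],
    [40,0,0,18,0,0,0],
    [40,0,0,0,0,0,0],
    [40,0,0,0,0,0,0]
  ]
}}

```text
time_s: 5.75
tcp_pos: [0.626, -0.1828, 0.0485]
ee_rot: [[-0.992, -0.128, 0.001], [-0.128, 0.992, -0.001], [-0.001, -0.001, -1.0]]
wrist_force: [0.5, -0.2, 0.6]
gripper_width: 0.494
gripper_force: 0.0
```

```bash
python3 - <<'E'
from h import *
st();print(shift([.626,-.1826,.049]))
E
```

```text
t 5.75 tcp [ 0.626  -0.1828  0.0485] yaw_x -172.65 tilt [-0.0009 -0.0007] j [ -2.1  31.9  -5.9   0.  -52.2 -80.6] F [ 0.5 -0.2  0.6] M [ 0.05 -0.19  0.01] w 43.0130 gf 0.0
[-0.   0.2 -0.5]
```

Call:
{"fn": "arm_command", "kwargs": {
  "motion": [
    [20,0,0,0,0,0,0],
    [14,0,0,0,0,0,0],
    [12,0,0,0,0,0,0],
    [8,0,0,0,0,0,0],
    [5,0,0,0,0,0,0],
    [5,0,0,0,0,0,0]
  ]
}}

```text
time_s: 6.35
tcp_pos: [0.6253, -0.1825, 0.0478]
ee_rot: [[-0.992, -0.127, 0.0], [-0.127, 0.992, -0.0], [-0.0, -0.0, -1.0]]
wrist_force: [-0.3, -0.5, -0.3]
gripper_width: 0.069
gripper_force: 0.0
```

```bash
python3 - <<'E'
from h import *
st()
E
```

```text
t 6.35 tcp [ 0.6253 -0.1825  0.0478] yaw_x -172.68 tilt [-0.0001 -0.    ] j [ -2.1  31.9  -6.   -0.  -52.1 -80.6] F [-0.3 -0.5 -0.3] M [ 0.06 -0.09 -0.  ] w 5.9855 gf 0.0
```

```bash
python3 - <<'E'
from h import *
im=snap("wrist","w3.png");snap("scene","s3.png")
m=camera_model("wrist");print(proj("wrist",[.626,-.1826,.074],m),proj("scene",[.626,-.1826,.074]))
a=cv2.resize(im[190:430,200:440],(400,400));S=cv2.imread("pics/s3.png")[:,:,::-1][180:300,260:380];b=cv2.resize(S,(400,400))
cv2.imwrite("pics/c3.png",np.hstack([a,b])[:,:,::-1])
E
```

```text
[302.99166961 322.22268983] [229.15682977 321.22187662]
```

View pics/c3.png

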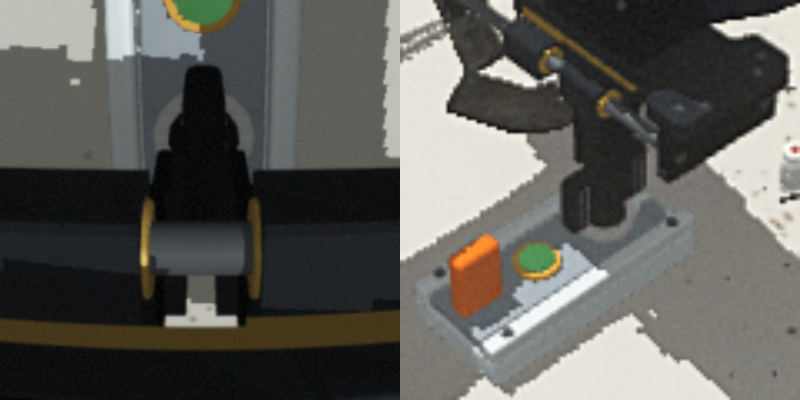

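The fingers straddle the wing, but the reading is 6 mm with no force. I'll close further and re-read.

Call:
{"fn": "arm_command", "kwargs": {
  "motion": [
    [0,0,0,0,0,0,0],
    [0,0,0,0,0,0,0],
    [0,0,0,0,0,0,0]
  ]
}}

```text
time_s: 6.75
tcp_pos: [0.6253, -0.1826, 0.0476]
ee_rot: [[-0.992, -0.127, -0.0], [-0.127, 0.992, -0.0], [0.0, -0.0, -1.0]]
wrist_force: [0.3, 0.3, -0.1]
gripper_width: 0.003
gripper_force: 0.1
```

```bash
python3 - <<'E'
from h import *
st();im=snap("wrist","w4.png");m=camera_model("wrist");S=snap("scene")
print(proj("wrist",[.626,-.1826,.074],m),proj("scene",[.626,-.1826,.06]),proj("wrist",[.626,-.1826,.04],m))
im=im.copy()
a=cv2.resize(im[180:420,220:420],(500,600));a=cv2.convertScaleAbs(a,alpha=2.5,beta=20);b=cv2.convertScaleAbs(cv2.resize(np.ascontiguousarray(S[200:280,290:330]),(300,600)),alpha=2.2,beta=20)
cv2.imwrite("pics/c4.png",np.hstack([a,b])[:,:,::-1])
E
```

```text
t 6.75 tcp [ 0.6253 -0.1826  0.0476] yaw_x -172.68 tilt [ 0. -0.] j [ -2.1  31.9  -6.    0.  -52.1 -80.6] F [ 0.3  0.3 -0.1] M [-0.02 -0.14 -0.03] w 0.2319 gf 0.1
[302.91330927 322.24534046] [234.64401252 321.22603544] [277.32755591 321.96625865]
```

View pics/c4.png

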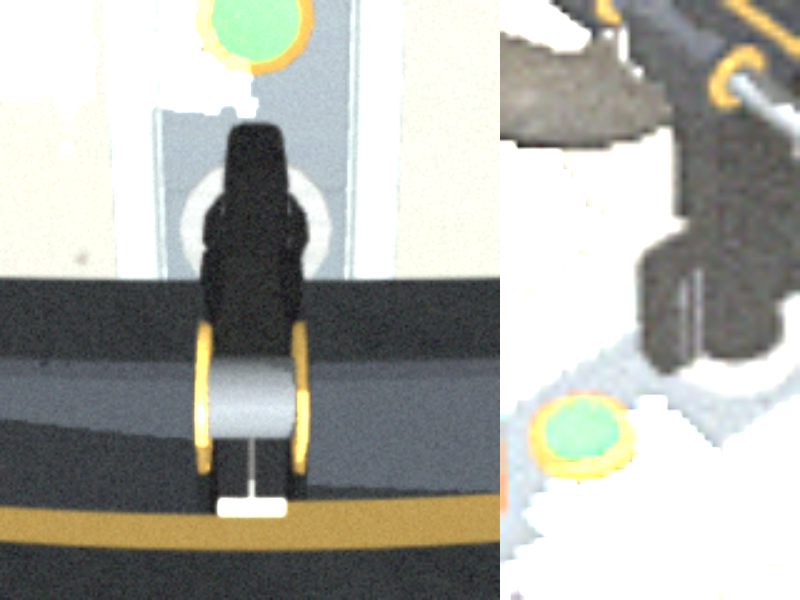

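Call:
{"fn": "arm_command", "kwargs": {
  "motion": [
    [40,0,0,0,0,0,0],
    [60,0,0,0,0,0,0],
    [60,0,0,-30,0,0,0],
    [60,0,0,-40,0,0,0],
    [60,0,0,0,0,0,0],
    [60,0,0,0,0,0,0]
  ]
}}

```text
time_s: 7.45
tcp_pos: [0.6259, -0.1824, 0.1189]
ee_rot: [[-0.992, -0.127, 0.003], [-0.127, 0.992, 0.0], [-0.003, -0.0, -1.0]]
wrist_force: [-0.5, 0.1, -0.6]
gripper_width: 0.468
gripper_force: 0.0
```

```bash
python3 - <<'E'
from h import *
st();im=snap("wrist","w5.png");m=camera_model("wrist");S=snap("scene","s5.png")
s=sense();R=np.array(s["ee_rot"]);p=np.array(s["tcp_pos"])
for n,X in (("wingtop",[.6255,-.1826,.074]),("wing near end top",[.5977,-.186,.074]),("far",[.6533,-.179,.074]),("tip",p+R[:,2]*.008),("tipL",p+R@[0,.03,.008]),("tipR",p+R@[0,-.03,.008])): print(n,proj("wrist",X,m).round(),proj("scene",X).round())
a=cv2.convertScaleAbs(cv2.resize(np.ascontiguousarray(im[130:430,150:490]),(453,400)),alpha=2,beta=15)
b=cv2.convertScaleAbs(cv2.resize(np.ascontiguousarray(S[150:290,260:380]),(343,400)),alpha=2,beta=15)
cv2.imwrite("pics/c5.png",np.hstack([a,b])[:,:,::-1])
E
```

```text
t 7.45 tcp [ 0.6259 -0.1824  0.1189] yaw_x -172.69 tilt [-0.0028 -0.0001] j [ -2.1  27.9  -1.6  -0.  -60.4 -80.6] F [-0.5  0.1 -0.6] M [ 0.01 -0.15 -0.  ] w 40.7206 gf 0.0
wingtop [257. 321.] [229. 321.]
wing near end top [216. 322.] [236. 309.]
far [296. 321.] [222. 332.]
tip [275. 322.] [215. 320.]
tipL [275. 374.] [207. 309.]
tipR [275. 270.] [224. 332.]
```

View pics/c5.png

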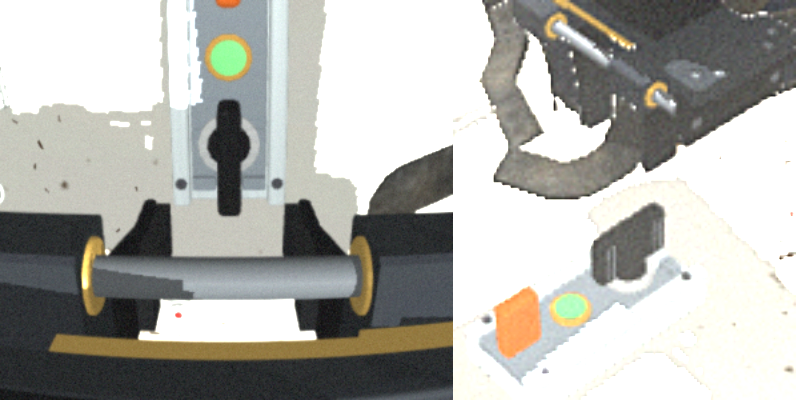

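```bash
python3 - <<'E'
from h import *
m=camera_model("wrist");s=sense();R=np.array(s["ee_rot"]);p=np.array(s["tcp_pos"])
for a,b in (((281,262),(210,327)),((281,376),(194,311))):
    X=tri([ray("wrist",a,m),ray("scene",b)]);print(X.round(4),"tool",(R.T@(X-p)).round(4),proj("wrist",X,m)-a,proj("scene",X)-b)
for z in (.008,0,-.01,-.02,-.03): print(z,[np.r_[proj("wrist",p+R@[0,q,z],m),proj("scene",p+R@[0,q,z])].round() for q in(-.03,-.02,.02,.03)])
for w in("w5.png","s5.png"):
    im=cv2.imread("pics/"+w).max(2); 
    if w[0]=="w": print("\n".join(f"{r} "+"".join("#" if v<38 else "." for v in im[r,240:400:2]) for r in range(262,320,4)))
    else: print("\n".join(f"{r} "+"".join("#" if v<60 else "." for v in im[r,290:350]) for r in range(180,240,3)))
E
```

```text
[ 0.6168 -0.2121  0.1464] tool [ 0.0114 -0.0285 -0.0299] [ 1.22875763 -0.41863429] [ 0.19235784 -0.30946549]
[ 0.6148 -0.16    0.1444] tool [ 0.0067  0.0234 -0.0278] [ 8.92913114 -4.26253474] [ 1.02394659 -2.51585102]
0.008 [array([276., 270., 224., 332.]), array([276., 287., 221., 328.]), array([276., 357., 210., 313.]), array([276., 375., 207., 309.])]
0 [array([281., 268., 221., 332.]), array([281., 286., 218., 328.]), array([281., 359., 206., 313.]), array([281., 376., 204., 309.])]
-0.01 [array([288., 265., 216., 332.]), array([288., 284., 213., 328.]), array([288., 360., 202., 313.]), array([288., 379., 199., 309.])]
-0.02 [array([296., 263., 212., 332.]), array([296., 282., 209., 328.]), array([296., 362., 198., 313.]), array([296., 382., 195., 309.])]
-0.03 [array([304., 260., 208., 332.]), array([305., 281., 205., 328.]), array([305., 365., 193., 313.]), array([304., 385., 191., 309.])]
262 .....................................#########..................................
266 ......................##.............#########............###...................
270 .................
[... 1683 characters left out ...]
###.#.....#.##.#########..#######.................
210 .................#....##########............................
213 ...................#.....##.................................
216 ................#.####......................................
219 ..############..............................................
222 .....................................######.................
225 .................................###########................
228 ............................############.#.#................
231 .......................###################..................
234 ...................#######################.#................
237 ...................#######.###############..................
```

The views show the fingertips about 28 mm behind the reported TCP, not 8 mm ahead, which fits the empty closing just above the wing. So I descend further in steps, checking the force.

Call:
{"fn": "arm_command", "kwargs": {
  "motion": [
    [40,0,0,40,0,0,0],
    [40,0,0,36,0,0,0],
    [40,0,0,0,0,0,0],
    [40,0,0,5,0,0,0],
    [40,0,0,0,0,0,0]
  ]
}}

```text
time_s: 8.05
tcp_pos: [0.6261, -0.1827, 0.0374]
ee_rot: [[-0.992, -0.128, 0.001], [-0.128, 0.992, -0.001], [-0.001, -0.001, -1.0]]
wrist_force: [-0.7, 0.3, 0.3]
gripper_width: 0.462
gripper_force: 0.0
```

Call:
{"fn": "arm_command", "kwargs": {
  "motion": [
    [40,0,0,4,0,0,0],
    [40,0,0,0,0,0,0]
  ]
}}

```text
time_s: 8.25
tcp_pos: [0.6258, -0.1825, 0.0335]
ee_rot: [[-0.992, -0.127, 0.002], [-0.127, 0.992, 0.0], [-0.002, -0.0, -1.0]]
wrist_force: [-0.3, -0.1, 0.4]
gripper_width: 0.462
gripper_force: 0.0
```

Call:
{"fn": "arm_command", "kwargs": {
  "motion": [
    [40,0,0,4,0,0,0],
    [40,0,0,0,0,0,0]
  ]
}}

```text
time_s: 8.45
tcp_pos: [0.6251, -0.1825, 0.0286]
ee_rot: [[-0.992, -0.127, -0.0], [-0.127, 0.992, 0.0], [0.0, 0.0, -1.0]]
wrist_force: [0.3, 0.2, -0.5]
gripper_width: 0.46
gripper_force: 0.0
```

Call:
{"fn": "arm_command", "kwargs": {
  "motion": [
    [40,0,0,4,0,0,0],
    [40,0,0,4,0,0,0],
    [40,0,0,0,0,0,0]
  ]
}}

```text
time_s: 8.75
tcp_pos: [0.6246, -0.1825, 0.0197]
ee_rot: [[-0.992, -0.127, -0.002], [-0.127, 0.992, 0.0], [0.002, 0.0, -1.0]]
wrist_force: [-0.4, 0.1, -0.2]
gripper_width: 0.464
gripper_force: 0.0
```

Call:
{"fn": "arm_command", "kwargs": {
  "motion": [
    [20,0,0,0,0,0,0],
    [10,0,0,0,0,0,0],
    [5,0,0,0,0,0,0],
    [0,0,0,0,0,0,0],
    [0,0,0,0,0,0,0],
    [0,0,0,0,0,0,0],
    [0,0,0,0,0,0,0]
  ]
}}

```text
time_s: 9.45
tcp_pos: [0.6253, -0.1818, 0.0208]
ee_rot: [[-0.992, -0.128, 0.0], [-0.128, 0.992, 0.001], [-0.0, 0.001, -1.0]]
wrist_force: [0.4, 4.7, 2.0]
gripper_width: 0.132
gripper_force: 30.0
```

```bash
python3 - <<'E'
from h import *
st()
E
```

```text
t 9.45 tcp [ 0.6253 -0.1818  0.0208] yaw_x -172.66 tilt [-0.0001  0.0007] j [ -2.   33.6  -7.3  -0.1 -49.  -80.6] F [0.4 4.7 2. ] M [ 1.46 -0.04  0.01] w 11.5019 gf 30.0
```

Gripped: 30 N at about 11.5 mm. First feel test, counter-clockwise in small turns.

Call:
{"fn": "arm_command", "kwargs": {
  "motion": [
    [0,0,0.8,0,0,0,-0.04],
    [0,0,0,0,0,0,-0.04],
    [0,0,0,0,0,0,0],
    [0,0,0,0,0,0,0]
  ]
}}

```text
time_s: 9.85
tcp_pos: [0.6253, -0.1818, 0.0208]
ee_rot: [[-0.979, -0.205, 0.0], [-0.205, 0.979, 0.0], [-0.0, -0.0, -1.0]]
wrist_force: [-1.0, 3.0, 1.4]
gripper_width: 0.138
gripper_force: 30.0
```

```bash
python3 - <<'E'
from h import *
st()
E
```

```text
t 9.85 tcp [ 0.6253 -0.1818  0.0208] yaw_x -168.18 tilt [-0.0003 -0.    ] j [ -2.   33.6  -7.4  -0.  -49.  -76.2] F [-1.   3.   1.4] M [ 0.69 -0.06 -0.29] w 12.0387 gf 30.0
```

Call:
{"fn": "arm_command", "kwargs": {
  "motion": [
    [0,0,0,0,0,0,-0.04],
    [0,0,0,0,0,0,-0.02],
    [0,0,0,0,0,0,0],
    [0,0,0,0,0,0,0]
  ]
}}

```text
time_s: 10.25
tcp_pos: [0.6253, -0.1818, 0.0208]
ee_rot: [[-0.965, -0.264, 0.0], [-0.264, 0.965, 0.0], [-0.0, -0.0, -1.0]]
wrist_force: [0.2, 2.1, 1.9]
gripper_width: 0.135
gripper_force: 30.0
```

```bash
python3 - <<'E'
from h import *
st()
E
```

```text
t 10.25 tcp [ 0.6253 -0.1818  0.0208] yaw_x -164.72 tilt [-0.0003 -0.0001] j [ -2.   33.6  -7.4  -0.  -49.  -72.7] F [0.2 2.1 1.9] M [ 0.67 -0.04 -0.46] w 11.7090 gf 30.0
```

Call:
{"fn": "arm_command", "kwargs": {
  "motion": [
    [0,0,0,0,0,0,-0.03],
    [0,0,0,0,0,0,0],
    [0,0,0,0,0,0,0]
  ]
}}

```text
time_s: 10.55
tcp_pos: [0.6253, -0.1818, 0.0207]
ee_rot: [[-0.956, -0.292, 0.0], [-0.292, 0.956, -0.0], [-0.0, -0.0, -1.0]]
wrist_force: [-0.2, 1.4, 2.7]
gripper_width: 0.137
gripper_force: 30.0
```

```bash
python3 - <<'E'
from h import *
st()
E
```

```text
t 10.55 tcp [ 0.6253 -0.1818  0.0207] yaw_x -163.01 tilt [-0.0003 -0.0001] j [ -2.   33.6  -7.4   0.  -49.  -71. ] F [-0.2  1.4  2.7] M [ 0.61 -0.19 -0.55] w 11.9575 gf 30.0
```

Call:
{"fn": "arm_command", "kwargs": {
  "motion": [
    [0,0,0,0,0,0,-0.02],
    [0,0,0,0,0,0,0],
    [0,0,0,0,0,0,0]
  ]
}}

```text
time_s: 10.85
tcp_pos: [0.6253, -0.1818, 0.0208]
ee_rot: [[-0.95, -0.312, 0.0], [-0.312, 0.95, -0.0], [-0.0, -0.0, -1.0]]
wrist_force: [-0.0, 1.1, 1.8]
gripper_width: 0.142
gripper_force: 30.0
```

```bash
python3 - <<'E'
from h import *
st()
E
```

```text
t 10.85 tcp [ 0.6253 -0.1818  0.0208] yaw_x -161.80 tilt [-0.0002 -0.0002] j [ -2.   33.6  -7.4   0.  -49.  -69.8] F [-0.   1.1  1.8] M [ 0.45 -0.12 -0.61] w 12.3191 gf 30.0
```

Counter-clockwise is blocked: the moment rises steadily to 0.61 N·m with no break-away. So it should loosen clockwise. I unwind, open, turn half a turn round the wing for joint range, and regrip.

Call:
{"fn": "arm_command", "kwargs": {
  "motion": [
    [0,0,0,0,0,0,0.09],
    [0,0,0,0,0,0,0.1],
    [87,0,0,0,0,0,0],
    [87,0,0,0,0,0,0],
    [87,0,0,0,0,0,0],
    [87,0,0,0,0,0,0],
    [87,0,0,0,0,0,0],
    [87,0,0,0,0,0,0]
  ]
}}

```text
time_s: 11.65
tcp_pos: [0.6251, -0.1818, 0.0206]
ee_rot: [[-0.992, -0.128, -0.0], [-0.128, 0.992, -0.0], [0.0, -0.0, -1.0]]
wrist_force: [-0.2, -0.2, 0.3]
gripper_width: 0.593
gripper_force: 0.0
```

```bash
python3 - <<'E'
from h import *
st()
E
```

```text
t 11.65 tcp [ 0.6251 -0.1818  0.0206] yaw_x -172.66 tilt [ 0.0002 -0.    ] j [ -2.   33.6  -7.4   0.  -49.  -80.7] F [-0.2 -0.2  0.3] M [ 0.06 -0.2  -0.  ] w 51.5911 gf 0.0
```

Call:
{"fn": "arm_command", "kwargs": {
  "motion": [
    [87,0,0,0,0,0,0],
    [87,0,0,0,0,0,0],
    [87,0,0,0,0,0,-0.1428],
    [87,0,0,0,0,0,-0.1428],
    [87,0,0,0,0,0,-0.1428],
    [87,0,0,0,0,0,-0.1428],
    [87,0,0,0,0,0,-0.1428],
    [87,0,0,0,0,0,-0.1428]
  ]
}}

```text
time_s: 12.45
tcp_pos: [0.6252, -0.1817, 0.0207]
ee_rot: [[-0.548, -0.836, 0.0], [-0.836, 0.548, -0.0], [-0.0, -0.0, -1.0]]
wrist_force: [0.1, 0.8, 0.4]
gripper_width: 0.999
gripper_force: 0.0
```

Call:
{"fn": "arm_command", "kwargs": {
  "motion": [
    [87,0,0,0,0,0,-0.1428],
    [87,0,0,0,0,0,-0.1428],
    [87,0,0,0,0,0,-0.1428],
    [87,0,0,0,0,0,-0.1428],
    [87,0,0,0,0,0,-0.1428],
    [87,0,0,0,0,0,-0.1428],
    [87,0,0,0,0,0,-0.1428],
    [87,0,0,0,0,0,-0.1428]
  ]
}}

```text
time_s: 13.25
tcp_pos: [0.6252, -0.1817, 0.0207]
ee_rot: [[0.533, -0.846, 0.0], [-0.846, -0.533, -0.0], [0.0, -0.0, -1.0]]
wrist_force: [-0.2, 0.2, 0.7]
gripper_width: 0.998
gripper_force: 0.0
```

Call:
{"fn": "arm_command", "kwargs": {
  "motion": [
    [87,0,0,0,0,0,-0.1428],
    [87,0,0,0,0,0,-0.1428],
    [87,0,0,0,0,0,-0.1428],
    [87,0,0,0,0,0,-0.1428],
    [70,0,0,0,0,0,-0.1428],
    [60,0,0,0,0,0,-0.1428],
    [50,0,0,0,0,0,-0.1428],
    [40,0,0,0,0,0,-0.1428]
  ]
}}

```text
time_s: 14.05
tcp_pos: [0.6252, -0.1818, 0.0207]
ee_rot: [[0.991, 0.133, 0.0], [0.133, -0.991, -0.0], [0.0, 0.0, -1.0]]
wrist_force: [-0.6, 0.2, -1.5]
gripper_width: 0.717
gripper_force: 0.0
```

```bash
python3 - <<'E'
from h import *
st()
E
```

```text
t 14.05 tcp [ 0.6252 -0.1818  0.0207] yaw_x 7.67 tilt [0. 0.] j [ -2.   33.6  -7.4   0.  -49.   99.7] F [-0.6  0.2 -1.5] M [-0.08  0.02  0.03] w 62.3863 gf 0.0
```

Call:
{"fn": "arm_command", "kwargs": {
  "motion": [
    [0,0,0,0,0,0,0],
    [0,0,0,0,0,0,0],
    [0,0,0,0,0,0,0],
    [0,0,0,0,0,0,0],
    [0,0,0,0,0,0,0],
    [0,0,0,0,0,0,0],
    [0,0,0,0,0,0,0],
    [0,0,0,0,0,0,0]
  ]
}}

```text
time_s: 14.85
tcp_pos: [0.6252, -0.1817, 0.0207]
ee_rot: [[0.992, 0.128, 0.0], [0.128, -0.992, -0.0], [0.0, 0.0, -1.0]]
wrist_force: [-0.4, 0.5, -0.5]
gripper_width: 0.13
gripper_force: 30.0
```

```bash
python3 - <<'E'
from h import *
st()
E
```

```text
t 14.85 tcp [ 0.6252 -0.1817  0.0207] yaw_x 7.33 tilt [0. 0.] j [ -2.   33.6  -7.4   0.  -49.   99.3] F [-0.4  0.5 -0.5] M [ 0.01 -0.01 -0.03] w 11.3288 gf 30.0
```

Call:
{"fn": "arm_command", "kwargs": {
  "motion": [
    [0,0,0,0,0,0,0.05],
    [0,0,0,0,0,0,0.05],
    [0,0,0,0,0,0,0.03],
    [0,0,0,0,0,0,0],
    [0,0,0,0,0,0,0]
  ]
}}

```text
time_s: 15.35
tcp_pos: [0.6252, -0.1816, 0.0207]
ee_rot: [[1.0, -0.001, -0.0], [-0.001, -1.0, -0.0], [-0.0, 0.0, -1.0]]
wrist_force: [-0.1, 0.4, 0.6]
gripper_width: 0.135
gripper_force: 30.0
```

```bash
python3 - <<'E'
from h import *
st()
E
```

```text
t 15.35 tcp [ 0.6252 -0.1816  0.0207] yaw_x -0.05 tilt [-0.0001  0.    ] j [ -2.   33.6  -7.4   0.  -49.   91.9] F [-0.1  0.4  0.6] M [0.18 0.02 0.46] w 11.7244 gf 30.0
```

Call:
{"fn": "arm_command", "kwargs": {
  "motion": [
    [0,0,0,0,0,0,0.03],
    [0,0,0,0,0,0,0.02],
    [0,0,0,0,0,0,0],
    [0,0,0,0,0,0,0]
  ]
}}

```text
time_s: 15.75
tcp_pos: [0.6252, -0.1816, 0.0206]
ee_rot: [[0.999, -0.052, -0.0], [-0.052, -0.999, 0.0], [-0.0, -0.0, -1.0]]
wrist_force: [0.1, 1.7, 0.5]
gripper_width: 0.139
gripper_force: 30.0
```

```bash
python3 - <<'E'
from h import *
st()
E
```

```text
t 15.75 tcp [ 0.6252 -0.1816  0.0206] yaw_x -2.97 tilt [-0.0001 -0.    ] j [ -2.   33.6  -7.4  -0.  -49.   89. ] F [0.1 1.7 0.5] M [0.27 0.04 0.53] w 12.0510 gf 30.0
```

Call:
{"fn": "arm_command", "kwargs": {
  "motion": [
    [0,0,0,0,0,0,0.02],
    [0,0,0,0,0,0,0],
    [0,0,0,0,0,0,0]
  ]
}}

```text
time_s: 16.05
tcp_pos: [0.6252, -0.1816, 0.0207]
ee_rot: [[0.997, -0.072, -0.0], [-0.072, -0.997, 0.0], [-0.0, -0.0, -1.0]]
wrist_force: [-0.4, 2.1, 0.5]
gripper_width: 0.142
gripper_force: 30.0
```

```bash
python3 - <<'E'
from h import *
st()
E
```

```text
t 16.05 tcp [ 0.6252 -0.1816  0.0207] yaw_x -4.13 tilt [-0.     -0.0001] j [ -2.   33.6  -7.4  -0.  -49.   87.9] F [-0.4  2.1  0.5] M [0.6  0.1  0.55] w 12.3346 gf 30.0
```

Call:
{"fn": "arm_command", "kwargs": {
  "motion": [
    [0,0,0,0,0,0,0.03],
    [0,0,0,0,0,0,0],
    [0,0,0,0,0,0,0]
  ]
}}

```text
time_s: 16.35
tcp_pos: [0.6252, -0.1816, 0.0207]
ee_rot: [[0.995, -0.102, 0.0], [-0.102, -0.995, 0.0], [0.0, -0.0, -1.0]]
wrist_force: [-0.8, 2.0, 1.3]
gripper_width: 0.143
gripper_force: 30.0
```

```bash
python3 - <<'E'
from h import *
st()
E
```

```text
t 16.35 tcp [ 0.6252 -0.1816  0.0207] yaw_x -5.86 tilt [ 0.     -0.0001] j [ -2.   33.6  -7.4  -0.  -49.   86.1] F [-0.8  2.   1.3] M [0.66 0.16 0.54] w 12.4232 gf 30.0
```

Call:
{"fn": "arm_command", "kwargs": {
  "motion": [
    [0,0,0,0,0,0,0.04],
    [0,0,0,-0.2,0,0,0.04],
    [0,0,0,0,0,0,0],
    [0,0,0,0,0,0,0]
  ]
}}

```text
time_s: 16.75
tcp_pos: [0.6252, -0.1815, 0.0209]
ee_rot: [[0.984, -0.18, 0.0], [-0.18, -0.984, 0.0], [-0.0, -0.0, -1.0]]
wrist_force: [-0.2, 3.1, 0.3]
gripper_width: 0.137
gripper_force: 30.0
```

```bash
python3 - <<'E'
from h import *
st()
E
```

```text
t 16.75 tcp [ 0.6252 -0.1815  0.0209] yaw_x -10.39 tilt [-0.     -0.0002] j [ -2.   33.6  -7.4  -0.  -49.   81.6] F [-0.2  3.1  0.3] M [0.93 0.14 0.55] w 11.9178 gf 30.0
```

The moment is flat at 0.55 while the turn grows past 0.3 rad and the width is unchanged. The nut is turning: it loosens clockwise (left-hand). Continuing, rising along the helix.

Call:
{"fn": "arm_command", "kwargs": {
  "motion": [
    [0,0,0,-0.6,0,0,0.08],
    [0,0,0,-0.4,0,0,0.1],
    [0,0,0,-0.4,0,0,0.1],
    [0,0,0,-0.4,0,0,0.1],
    [0,0,0,-0.4,0,0,0.1],
    [0,0,0,-0.4,0,0,0.1]
  ]
}}

```text
time_s: 17.35
tcp_pos: [0.6254, -0.1811, 0.0229]
ee_rot: [[0.721, -0.693, 0.0], [-0.693, -0.721, 0.001], [-0.0, -0.001, -1.0]]
wrist_force: [0.4, 4.3, -0.2]
gripper_width: 0.136
gripper_force: 30.0
```

```bash
python3 - <<'E'
from h import *
st()
E
```

```text
t 17.35 tcp [ 0.6254 -0.1811  0.0229] yaw_x -43.86 tilt [-0.0003 -0.0008] j [ -2.   33.5  -7.3  -0.1 -49.2  48.1] F [ 0.4  4.3 -0.2] M [ 1.26 -0.17  0.6 ] w 11.8741 gf 30.0
```

Call:
{"fn": "arm_command", "kwargs": {
  "motion": [
    [0,-0.5,-0.6,-0.4,0,0,0.1],
    [0,0,0,-0.4,0,0,0.1],
    [0,0,0,-0.4,0,0,0.1],
    [0,0,0,-0.4,0,0,0.1],
    [0,0,0,-0.4,0,0,0.1],
    [0,0,0,-0.3,0,0,0.1],
    [0,0,0,-0.3,0,0,0.1]
  ]
}}

```text
time_s: 18.05
tcp_pos: [0.6259, -0.1808, 0.0254]
ee_rot: [[0.105, -0.994, 0.001], [-0.994, -0.105, 0.0], [-0.0, -0.001, -1.0]]
wrist_force: [1.6, 2.1, -2.3]
gripper_width: 0.137
gripper_force: 30.0
```

```bash
python3 - <<'E'
from h import *
st()
E
```

```text
t 18.05 tcp [ 0.6259 -0.1808  0.0254] yaw_x -83.97 tilt [-0.0001 -0.0013] j [ -1.9  33.3  -7.1  -0.  -49.5   8. ] F [ 1.6  2.1 -2.3] M [ 0.72 -0.54  0.61] w 11.9231 gf 30.0
```

Call:
{"fn": "arm_command", "kwargs": {
  "motion": [
    [0,0,0,-0.35,0,0,0.1],
    [0,0,0,-0.35,0,0,0.1],
    [0,0,0,-0.35,0,0,0.1],
    [0,0,0,-0.35,0,0,0.1],
    [0,0,0,-0.35,0,0,0.1],
    [0,0,0,-0.35,0,0,0.1]
  ]
}}

```text
time_s: 18.65
tcp_pos: [0.6264, -0.1808, 0.0276]
ee_rot: [[-0.475, -0.88, 0.002], [-0.88, 0.475, 0.0], [-0.001, -0.002, -1.0]]
wrist_force: [2.2, 1.7, -3.8]
gripper_width: 0.137
gripper_force: 30.0
```

Call:
{"fn": "arm_command", "kwargs": {
  "motion": [
    [0,0,0,-0.35,0,0,0.1],
    [0,0,0,-0.35,0,0,0.1],
    [0,0,0,-0.35,0,0,0.1],
    [0,0,0,-0.35,0,0,0.1],
    [0,0,0,-0.35,0,0,0.1],
    [0,0,0,0,0,0,0]
  ]
}}

```text
time_s: 19.25
tcp_pos: [0.6267, -0.1811, 0.0295]
ee_rot: [[-0.836, -0.548, 0.003], [-0.548, 0.836, -0.0], [-0.002, -0.002, -1.0]]
wrist_force: [4.7, 1.4, -4.5]
gripper_width: 0.134
gripper_force: 30.0
```

```bash
python3 - <<'E'
from h import *
st()
E
```

```text
t 19.25 tcp [ 0.6267 -0.1811  0.0295] yaw_x -146.77 tilt [-0.0023 -0.0018] j [ -1.9  33.1  -6.9   0.  -49.8 -54.8] F [ 4.7  1.4 -4.5] M [ 0.29 -1.24  0.47] w 11.6873 gf 30.0
```

The nut has turned about 2.5 rad, with roughly 8 mm of rise. I unload the twist, release and lift, then check how close the arm would come to the microscope before pulling.

Call:
{"fn": "arm_command", "kwargs": {
  "motion": [
    [0,0,0,0,0,0,-0.1],
    [87,0,0,0,0,0,0],
    [87,0,0,0,0,0,0],
    [87,0,0,0,0,0,0],
    [87,0,0,-20,0,0,0],
    [87,0,0,-40,0,0,0],
    [87,0,0,-30,0,0,0]
  ]
}}

```text
time_s: 19.95
tcp_pos: [0.6252, -0.1815, 0.1219]
ee_rot: [[-0.779, -0.628, 0.0], [-0.628, 0.779, -0.001], [0.0, -0.001, -1.0]]
wrist_force: [0.3, 0.3, 0.5]
gripper_width: 0.602
gripper_force: 0.0
```

```bash
python3 - <<'E'
from h import *
from scipy.optimize import least_squares
s=st()
D=[(91.3,22.04,.453,.146,.6077,.1957),(91.3,19.3,27.8,.146,.6072,.4229),(-2,24.4,6.6,.6299,-.1821,.2125),(-2.1,31.9,-6,.6253,-.1826,.0476),(-2,33.6,-7.4,.6253,-.1818,.0207),(-2.1,27.9,-1.6,.6259,-.1824,.1189)]
D=np.array(D);j1,j2,j3=np.radians(D[:,:3]).T
rp=D[:,3]*np.cos(j1)+D[:,4]*np.sin(j1);lat=-D[:,3]*np.sin(j1)+D[:,4]*np.cos(j1);print("lat",lat.round(3),"rp",rp.round(3))
def f(p):
    h,a2,a4,a3=p;q=j2-j3
    return np.r_[a2*np.sin(j2)+a4*np.cos(q)+a3*np.sin(q)-rp,h+a2*np.cos(j2)-a4*np.sin(q)+a3*np.cos(q)-D[:,5]]
r=least_squares(f,[.0,.4,.4,0.]);print(r.x,abs(r.fun).max())
S=snap("scene","s6.png")
E
```

```text
t 19.95 tcp [ 0.6252 -0.1815  0.1219] yaw_x -141.12 tilt [ 0.0001 -0.0009] j [ -2.   27.7  -1.5   0.  -60.8 -49.2] F [0.3 0.3 0.5] M [ 0.12 -0.15  0.04] w 52.3509 gf 0.0
lat [-0.16  -0.16  -0.16  -0.16  -0.16  -0.159] rp [0.604 0.604 0.636 0.632 0.631 0.632]
[-0.17287227  0.56437157  0.42213603  0.00073578] 0.0005740379679179952
```

View pics/s6.png

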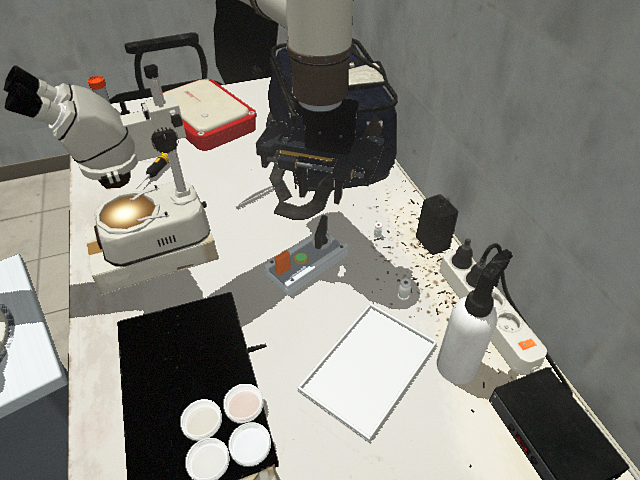

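```bash
python3 - <<'E'
from h import *
for z in (.45,.5,.55,.6,.65): print(z,[proj("scene",[.626,y,z]).round() for y in (-.02,-.1,-.182)])
print(shift([.534,-.194,.122]))
# wing/handle now
S=cv2.imread("pics/s6.png")[:,:,::-1];b,m=cent(orange(S),(262,282),14);print(b,m,at_z("scene",b,.052))
E
```

```text
0.45 [array([-18., 258.]), array([ -2., 287.]), array([ 18., 321.])]
0.5 [array([-56., 255.]), array([-42., 285.]), array([-25., 321.])]
0.55 [array([-99., 251.]), array([-87., 283.]), array([-72., 321.])]
0.6 [array([-146.,  247.]), array([-137.,  281.]), array([-126.,  321.])]
0.65 [array([-199.,  243.]), array([-194.,  278.]), array([-188.,  321.])]
[80.9 50.4  5.2]
[260.17142857 280.78571429] 70 [ 0.5352807  -0.18804216  0.052     ]
```

The fit shows that, with the tool vertical, the arm's wrist link would come low over the microscope post (top about 0.36 m) during the pull. So I'll grip the handle with the hand leaned 20° towards +x, which keeps the pads parallel and the wrist clear.

Call:
{"fn": "arm_command", "kwargs": {
  "motion": [
    [45,0,0,0,0,0,0.138],
    [45,0,0,0,0,0,0.138],
    [45,0,0,0,0,0,0.138],
    [45,0,0,0,0,0,0.137],
    [45,36,0,0,0,0,0],
    [45,36,0,0,0,0,0],
    [45,36,0,0,0,0,0]
  ]
}}

```text
time_s: 20.7
tcp_pos: [0.5163, -0.1951, 0.1196]
ee_rot: [[-0.992, -0.127, -0.001], [-0.127, 0.992, 0.0], [0.001, 0.0, -1.0]]
wrist_force: [-0.2, -0.1, 0.3]
gripper_width: 0.521
gripper_force: 0.0
```

Call:
{"fn": "arm_command", "kwargs": {
  "motion": [
    [45,0,0,0,0,0.12,0],
    [45,0,0,0,0,0.12,0],
    [45,0,0,0,0,0.11,0],
    [45,0,0,0,0,0,0],
    [45,0,0,0,0,0,0]
  ]
}}

```text
time_s: 21.2
tcp_pos: [0.5179, -0.1947, 0.119]
ee_rot: [[-0.931, -0.127, -0.341], [-0.12, 0.992, -0.044], [0.344, 0.0, -0.939]]
wrist_force: [-0.9, 0.5, -0.0]
gripper_width: 0.522
gripper_force: 0.0
```

```bash
python3 - <<'E'
from h import *
s=st();print(np.round(s["ee_rot"],3));m=camera_model("wrist");im=snap("wrist","w7.png")
print(shift([.518,-.196,.05]),shift([.518,-.196,.017]))
h=cv2.cvtColor(im,cv2.COLOR_RGB2HSV);mk=(h[...,0]<20)&(h[...,1]>150)&(h[...,2]>60)
n,l,stt,c=cv2.connectedComponentsWithStats(mk.astype(np.uint8))
for i in range(1,n):
    if stt[i,4]>60: print(stt[i],c[i].round(1))
for X in ([.534,-.194,.07],[.520,-.1958,.07],[.548,-.192,.07],[.586,-.1876,.03],[.6253,-.1815,.08]): print(proj("wrist",X,m).round(1))
a=cv2.convertScaleAbs(im,alpha=1.8,beta=10);cv2.imwrite("pics/w7v.png",a[:,:,::-1])
E
```

```text
t 21.20 tcp [ 0.5179 -0.1947  0.119 ] yaw_x -172.67 tilt [3.439e-01 3.000e-04] j [ -1.9  29.4  -3.3   3.2 -77.2 -82.1] F [-0.9  0.5 -0. ] M [ 0.18 -0.86  0.02] w 45.3867 gf 0.0
[[-0.931 -0.127 -0.341]
 [-0.12   0.992 -0.044]
 [ 0.344  0.    -0.939]]
[-24.2  -1.2  65.4] [-35.5  -1.2  96.4]
[310 281  17  42 668] [318.1 301.9]
[302.7 320. ]
[282.1 320. ]
[323.2 320.3]
[362.6 319.6]
[433.4 321. ]
```

View pics/w7v.png

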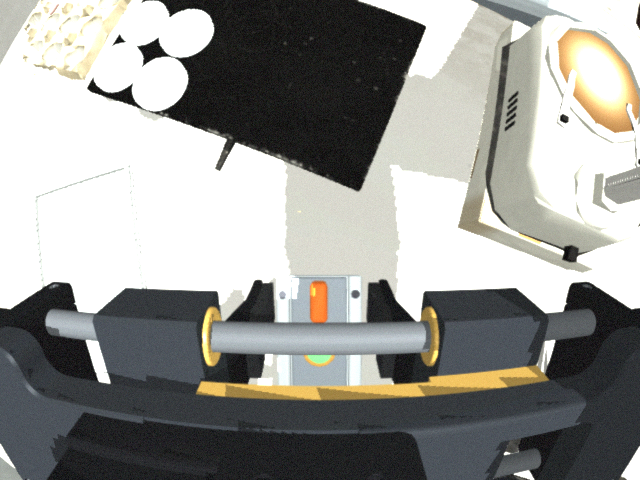

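The handle sits at (302,318), within about 1 mm of prediction, and the fingers straddle it. Descending and gripping.

Call:
{"fn": "arm_command", "kwargs": {
  "motion": [
    [45,-12,-1,32,0,0,0],
    [42,-12,-1,32,0,0,0],
    [40,-7,0,20,0,0,0],
    [40,0,0,0,0,0,0]
  ]
}}

```text
time_s: 21.65
tcp_pos: [0.5156, -0.1967, 0.0286]
ee_rot: [[-0.93, -0.127, -0.345], [-0.119, 0.992, -0.043], [0.348, 0.002, -0.938]]
wrist_force: [-0.2, -0.7, -0.5]
gripper_width: 0.469
gripper_force: 0.0
```

Call:
{"fn": "arm_command", "kwargs": {
  "motion": [
    [40,-4.5,0,12.4,0,0,0],
    [30,0,0,0,0,0,0],
    [20,0,0,0,0,0,0],
    [10,0,0,0,0,0,0],
    [0,0,0,0,0,0,0],
    [0,0,0,0,0,0,0],
    [0,0,0,0,0,0,0],
    [0,0,0,0,0,0,0]
  ]
}}

```text
time_s: 22.45
tcp_pos: [0.519, -0.1967, 0.0178]
ee_rot: [[-0.932, -0.128, -0.339], [-0.12, 0.992, -0.044], [0.342, -0.0, -0.94]]
wrist_force: [-0.1, 0.6, 3.8]
gripper_width: 0.136
gripper_force: 30.0
```

```bash
python3 - <<'E'
from h import *
s=st();R=np.array(s["ee_rot"])
print("pull 10mm tool:",(R.T@np.array([-.992,-.125,0])*10).round(2),"lift 10:",(R.T@np.array([0,0,10.])).round(2))
E
```

```text
t 22.45 tcp [ 0.519  -0.1967  0.0178] yaw_x -172.64 tilt [ 3.423e-01 -3.000e-04] j [ -2.   35.7  -8.7   3.5 -65.4 -82.6] F [-0.1  0.6  3.8] M [ 0.48 -0.51 -0.15] w 11.7906 gf 30.0
pull 10mm tool: [9.39 0.03 3.42] lift 10: [ 3.42 -0.   -9.4 ]
```

Call:
{"fn": "arm_command", "kwargs": {
  "motion": [
    [0,4.7,0,1.7,0,0,0],
    [0,4.7,0,1.7,0,0,0],
    [0,4.7,0,1.7,0,0,0],
    [0,0,0,0,0,0,0]
  ]
}}

```text
time_s: 22.85
tcp_pos: [0.5037, -0.199, 0.0178]
ee_rot: [[-0.932, -0.128, -0.339], [-0.12, 0.992, -0.044], [0.342, -0.001, -0.94]]
wrist_force: [2.4, 0.3, 5.8]
gripper_width: 0.139
gripper_force: 30.0
```

```bash
python3 - <<'E'
from h import *
s=st()
E
```

```text
t 22.85 tcp [ 0.5037 -0.199   0.0178] yaw_x -172.65 tilt [ 0.3421 -0.0005] j [ -2.3  34.7 -11.    3.7 -64.2 -82.5] F [2.4 0.3 5.8] M [ 0.21 -1.22 -0.04] w 12.0538 gf 30.0
```

The lips passed freely (2.4 N). Pulling on to 56 mm in total.

Call:
{"fn": "arm_command", "kwargs": {
  "motion": [
    [0,6.5,0,2.4,0,0,0],
    [0,6.5,0,2.4,0,0,0],
    [0,6.5,0,2.4,0,0,0],
    [0,6.5,0,2.4,0,0,0],
    [0,6.5,0,2.4,0,0,0],
    [0,6.5,0,2.4,0,0,0],
    [0,0,0,0,0,0,0]
  ]
}}

```text
time_s: 23.55
tcp_pos: [0.4617, -0.2042, 0.0174]
ee_rot: [[-0.931, -0.128, -0.341], [-0.12, 0.992, -0.044], [0.343, 0.0, -0.939]]
wrist_force: [3.2, 0.6, 6.5]
gripper_width: 0.137
gripper_force: 30.0
```

```bash
python3 - <<'E'
from h import *
s=st()
E
```

```text
t 23.55 tcp [ 0.4617 -0.2042  0.0174] yaw_x -172.66 tilt [0.3434 0.    ] j [ -3.   31.8 -17.    4.  -61.  -82.3] F [3.2 0.6 6.5] M [ 0.27 -1.25 -0.01] w 11.9402 gf 30.0
```

Call:
{"fn": "arm_command", "kwargs": {
  "motion": [
    [0,2.7,0,-7.5,0,0,0],
    [0,3.4,0,-9.4,0,0,0],
    [0,5.1,0,-14.1,0,0,0],
    [0,6.8,0,-18.8,0,0,0],
    [0,6.8,0,-18.8,0,0,0],
    [0,0,0,0,0,0,0],
    [0,0,0,0,0,0,0]
  ]
}}

```text
time_s: 24.25
tcp_pos: [0.4616, -0.2036, 0.0894]
ee_rot: [[-0.931, -0.127, -0.342], [-0.12, 0.992, -0.043], [0.344, 0.001, -0.939]]
wrist_force: [-1.1, 0.4, -2.5]
gripper_width: 0.133
gripper_force: 30.0
```

```bash
python3 - <<'E'
from h import *
s=st();R=np.array(s["ee_rot"]);p=np.array(s["tcp_pos"])
S=snap("scene","s8.png");m=camera_model("wrist");W=snap("wrist","w8.png")
for c in("scene","wrist"):
  for n,z in(("tray",.006),):
    print(c,n,[(round(d["p"],2),np.round(d["location"]),at_z(c,d["location"],z,m if c=="wrist" else None).round(4)) for d in find_in(n,c)[:2]])
for q in [(303,373),(388,303),(438,370),(344,435)]: print("traycorner scene",at_z("scene",q,.012).round(4))
b=S[120:320,180:420];cv2.imwrite("pics/s8c.png",cv2.resize(b,(720,600))[:,:,::-1])
E
```

```text
t 24.25 tcp [ 0.4616 -0.2036  0.0894] yaw_x -172.67 tilt [0.3445 0.0012] j [ -3.   26.8 -13.1   3.7 -70.  -81.6] F [-1.1  0.4 -2.5] M [ 0.19 -0.99 -0.  ] w 11.5839 gf 30.0
scene tray [(0.81, array([370., 370.]), array([ 0.5483, -0.4274,  0.006 ]))]
wrist tray [(0.76, array([275.,  93.]), array([ 0.4884, -0.4041,  0.006 ]))]
traycorner scene [ 0.6314 -0.3324  0.012 ]
traycorner scene [ 0.4442 -0.397   0.012 ]
traycorner scene [ 0.4796 -0.5136  0.012 ]
traycorner scene [ 0.6615 -0.454   0.012 ]
```

View pics/s8c.png

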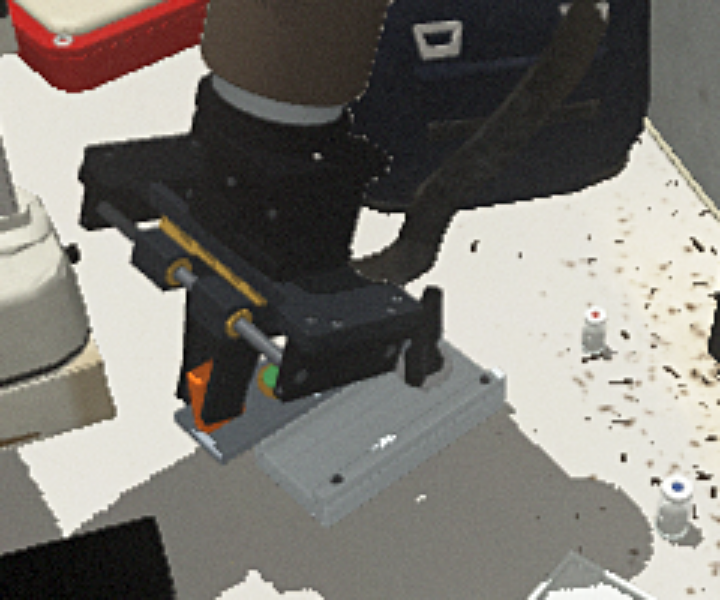

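The carrier hangs level and clear of the block. The tray centre is near (0.555, −0.425) with yaw about 19°. Moving over it and turning to match.

Call:
{"fn": "arm_command", "kwargs": {
  "motion": [
    [0,0.3,-25,0,0,0,0],
    [0,0.3,-45,0,0,0,0],
    [0,0.3,-50,0,0,0,0],
    [0,0.3,-50,0,0,0,0],
    [0,0.3,-45,0,0,0,0],
    [0,0.3,-30,0,0,0,0]
  ]
}}

```text
time_s: 25.05
tcp_pos: [0.4915, -0.4498, 0.0889]
ee_rot: [[-0.931, -0.126, -0.342], [-0.119, 0.992, -0.042], [0.345, 0.001, -0.939]]
wrist_force: [0.5, 1.4, -1.9]
gripper_width: 0.136
gripper_force: 30.0
```

Call:
{"fn": "arm_command", "kwargs": {
  "motion": [
    [0,0,0,0,0.024,0,-0.064],
    [0,0,0,0,0.024,0,-0.064],
    [0,0,0,0,0.022,0,-0.064],
    [0,0,0,0,0,0,0],
    [0,0,0,0,0,0,0]
  ]
}}

```text
time_s: 25.55
tcp_pos: [0.4922, -0.4469, 0.0899]
ee_rot: [[-0.888, -0.325, -0.326], [-0.306, 0.946, -0.111], [0.344, 0.001, -0.939]]
wrist_force: [0.1, -0.5, -2.4]
gripper_width: 0.138
gripper_force: 30.0
```

```bash
python3 - <<'E'
from h import *
s=st();print(shift([.491,-.447,.030]),shift([.491,-.447,.002]))
E
```

```text
t 25.55 tcp [ 0.4922 -0.4469  0.0899] yaw_x -160.99 tilt [0.344  0.0012] j [-22.   37.2   2.7  13.7 -71.5 -55.2] F [ 0.1 -0.5 -2.4] M [ 0.34 -1.01  0.02] w 11.9966 gf 30.0
[-19.5   0.2  56.6] [-29.2   0.1  82.9]
```

Call:
{"fn": "arm_command", "kwargs": {
  "motion": [
    [0,-7,0,20,0,0,0],
    [0,-8,0,23,0,0,0],
    [0,-4.5,0,13.6,0,0,0],
    [0,-3.4,0,9.4,0,0,0],
    [0,-2,0,5.6,0,0,0],
    [0,-1.4,0,3.8,0,0,0],
    [0,0,0,0,0,0,0],
    [0,0,0,0,0,0,0]
  ]
}}

```text
time_s: 26.35
tcp_pos: [0.4919, -0.4478, 0.0115]
ee_rot: [[-0.888, -0.327, -0.323], [-0.307, 0.945, -0.113], [0.342, -0.001, -0.94]]
wrist_force: [0.4, -0.1, -1.4]
gripper_width: 0.134
gripper_force: 30.0
```

```bash
python3 - <<'E'
from h import *
s=st();print(shift([.491,-.447,.002]))
E
```

```text
t 26.35 tcp [ 0.4919 -0.4478  0.0115] yaw_x -160.94 tilt [ 0.3422 -0.001 ] j [-22.1  41.5  -1.6  14.7 -62.9 -57.4] F [ 0.4 -0.1 -1.4] M [ 0.41 -0.93 -0.  ] w 11.6699 gf 30.0
[-2.7  1.1  9.2]
```

Call:
{"fn": "arm_command", "kwargs": {
  "motion": [
    [0,-1,0,2.8,0,0,0],
    [0,-1,0,2.8,0,0,0],
    [0,0,0,0,0,0,0],
    [0,0,0,0,0,0,0]
  ]
}}

```text
time_s: 26.75
tcp_pos: [0.4913, -0.4475, 0.0048]
ee_rot: [[-0.888, -0.327, -0.324], [-0.307, 0.945, -0.112], [0.343, 0.0, -0.939]]
wrist_force: [0.0, -0.1, -1.8]
gripper_width: 0.133
gripper_force: 30.0
```

Call:
{"fn": "arm_command", "kwargs": {
  "motion": [
    [0,-0.5,0,1.4,0,0,0],
    [0,0,0,0,0,0,0],
    [0,0,0,0,0,0,0]
  ]
}}

```text
time_s: 27.05
tcp_pos: [0.4913, -0.4476, 0.0033]
ee_rot: [[-0.888, -0.327, -0.324], [-0.307, 0.945, -0.112], [0.343, 0.0, -0.939]]
wrist_force: [0.0, -0.6, -1.1]
gripper_width: 0.136
gripper_force: 30.0
```

Call:
{"fn": "arm_command", "kwargs": {
  "motion": [
    [0,-0.5,0,1.4,0,0,0],
    [0,0,0,0,0,0,0],
    [0,0,0,0,0,0,0]
  ]
}}

```text
time_s: 27.35
tcp_pos: [0.4914, -0.4476, 0.0019]
ee_rot: [[-0.888, -0.327, -0.324], [-0.307, 0.945, -0.112], [0.343, 0.0, -0.939]]
wrist_force: [-0.5, 0.2, -1.8]
gripper_width: 0.135
gripper_force: 30.0
```

Call:
{"fn": "arm_command", "kwargs": {
  "motion": [
    [0,-0.3,0,0.9,0,0,0],
    [0,0,0,0,0,0,0],
    [0,0,0,0,0,0,0]
  ]
}}

```text
time_s: 27.65
tcp_pos: [0.4914, -0.4476, 0.0018]
ee_rot: [[-0.888, -0.327, -0.324], [-0.307, 0.945, -0.113], [0.343, -0.0, -0.939]]
wrist_force: [-0.5, 2.2, 4.0]
gripper_width: 0.138
gripper_force: 30.0
```

Call:
{"fn": "arm_command", "kwargs": {
  "motion": [
    [0,-0.3,0,0.9,0,0,0],
    [0,0,0,0,0,0,0],
    [0,0,0,0,0,0,0]
  ]
}}

```text
time_s: 27.95
tcp_pos: [0.4914, -0.4476, 0.0018]
ee_rot: [[-0.888, -0.327, -0.325], [-0.307, 0.945, -0.113], [0.344, -0.001, -0.939]]
wrist_force: [-1.4, 4.1, 7.6]
gripper_width: 0.137
gripper_force: 30.0
```

The carrier is down on the floor (7.6 N). Releasing and lifting straight up.

Call:
{"fn": "arm_command", "kwargs": {
  "motion": [
    [40,0,0,0,0,0,0],
    [40,0,0,0,0,0,0],
    [40,0,0,0,0,0,0],
    [40,0,0,0,0,0,0],
    [40,6.8,0,-18.8,0,0,0],
    [40,13.7,0,-37.6,0,0,0],
    [40,13.7,0,-37.6,0,0,0],
    [40,13.7,0,-37.6,0,0,0]
  ]
}}

```text
time_s: 28.75
tcp_pos: [0.4912, -0.4475, 0.1411]
ee_rot: [[-0.888, -0.327, -0.325], [-0.307, 0.945, -0.112], [0.343, 0.001, -0.939]]
wrist_force: [-0.1, -0.2, 0.8]
gripper_width: 0.454
gripper_force: 0.0
```

Call:
{"fn": "arm_command", "kwargs": {
  "motion": [
    [40,13.7,0,-37.6,0,0,0],
    [40,13.7,0,-37.6,0,0,0],
    [40,0,0,0,0,0,0],
    [40,0,0,0,0,0,0]
  ]
}}

```text
time_s: 29.15
tcp_pos: [0.4918, -0.4476, 0.2208]
ee_rot: [[-0.889, -0.326, -0.322], [-0.306, 0.945, -0.112], [0.341, -0.001, -0.94]]
wrist_force: [0.2, -0.6, -1.0]
gripper_width: 0.46
gripper_force: 0.0
```

```bash
python3 - <<'E'
from h import *
s=st();T=snap("scene","s9.png")
for n in("vial_cap_red","vial_cap_blue","tweezers","sample_carrier"): print(n,[(round(d["p"],2),np.round(d["location"])) for d in find_in(n,"scene")[:1]])
cv2.imwrite("pics/s9c.png",cv2.resize(T[180:450,230:550],(800,600*270//240*8//9 if 0 else 600))[:,:,::-1])
E
```

```text
t 29.15 tcp [ 0.4918 -0.4476  0.2208] yaw_x -160.97 tilt [ 0.3409 -0.0011] j [-22.   32.   12.7  13.  -86.  -51.6] F [ 0.2 -0.6 -1. ] M [ 0.35 -0.88 -0.01] w 40.0035 gf 0.0
vial_cap_red [(0.54, array([233., 378.]))]
vial_cap_blue [(0.62, array([289., 406.]))]
tweezers [(0.79, array([196., 254.]))]
sample_carrier [(0.85, array([368., 367.]))]
```

View pics/s9c.png

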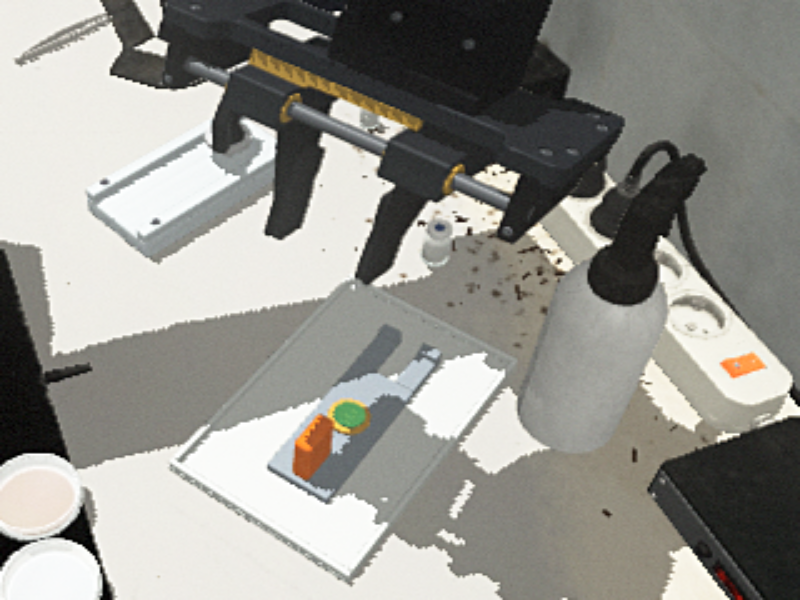

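The carrier lies flat in the tray with its disc on it, the vials and tweezers are where they were, and the gripper is clear.

```bash
python3 -c "
from station import finish_job
print(finish_job())"
```

```text
the job is handed in; nothing more can be done
None
```

Job handed in: the nut proved left-handed (it loosens clockwise) and was backed off about 2.5 rad, peaking near 0.6 N·m against the 1.1 N·m strain limit; the carrier lies flat in the tray, with the vials and tweezers where they were.

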